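# Load the roller hanger onto the gravity rail

### The job

Pick up the roller hanger that stands on the bench and set it on the upper end of the sloped rail, uphill of the spring gate, astride the bar with both rollers resting on it; how high the bar is set is not known exactly, so lower it gently until you feel the bar take it, and never drop it on or press or push it hard. Keep hold of it and push it gently down along the bar through the gate until the gate has sprung shut behind it, then let go there, and let it roll by itself all the way to the stop, without touching it again. Leave the other things on the bench as they are.

Things in the scene. Friction and masses are not known exactly. Their poses are not given: they have to be found in the camera images.
- hanger: Roller hanger, dark steel, 0.42 kg (20 % more or less), standing on two hook feet: upside-down U, cheeks 70 mm long (x), 3 mm thick, nylon-lined, 16 mm apart inside, open below (mouth flared to 28 mm) and at both ends; bridge on top 82 to 88 mm above the feet. Each foot is a 60 mm long outward hook holding a 40 mm high steel plate; width 60 mm (y). Origin: centre of underside; z up, x along cheeks. Same when turned half round.
- fin (a point): Where to pinch the hanger: in its grip fin, 112 mm above the feet. The fin is 40 mm along x, 10 mm thick (y), from 88 to 130 mm above the feet. Axes as the hanger's.
- roller_foot (a point): Midway between the lowest points of the hanger's two white rollers, 55 mm above the feet (rollers 22 mm diameter, between the cheeks, at x = +22 and -22 mm). This point comes to rest on the bar's top edge; the hanger then tilts by 0.12 rad with the bar.
- stand: Rail stand, fixed: base plate 540 x 110 x 10 mm; a post at each end (x = -235, 235 mm) carries one rigid straight steel bar 520 mm long, 9 mm thick (y), 25 mm deep, above y = 0, sloping down towards +x by 0.12 rad. The bar is clamped 0 to 36 mm higher than its lowest setting, and by how much is not measured: feel for it. Origin: centre of the plate's underside; z up, x downhill.
- load_point (a point): Where to set the hanger's roller_foot on the bar (25 mm either way is clear of gate and end plate). At x = -155 mm of the stand, at the height of the bar's top edge at its lowest setting (149 mm above the bench): the true bar is 0 to 36 mm above this point. Axes as the stand's (not tilted).
- let_go_point (a point): Where to let the hanger go: with its roller_foot about here (30 mm farther at most) it is just clear of the gate. At x = 10 mm of the stand, height of the bar's top edge at its lowest setting (129 mm): true bar 0 to 36 mm higher. Let go, the hanger rolls on by itself at 0.1 to 0.3 m/s.
- stop_face (a point): Middle of the stop's uphill face, at the bar's top edge at its lowest setting (the true one is 0 to 36 mm higher). The stop is an upright dark plate across the lower end of the bar, 60 mm wide. With its cheeks against it the hanger's origin is at about x = 132 mm of the stand.
- gate (a joint): Spring gate angle, rad: 0 = shut. Aluminium flap 59 mm long, 99 to 135 mm above the bench, on an upright post at x = -90, y = -78 mm of the stand (top at 138 mm), pointing to the bar and ending 19 mm short of its middle, in the way of the hanger's hook. Swings downhill, to about 0.6 as the hanger passes, and springs back; takes a push of 1 to 6 N, more than the hanger's own weight gives.
- spray_can: Bystander: grey spray can 60 mm diameter, 170 mm high, standing; origin under its centre. Leave alone.
- hammer: Bystander: hammer lying on the bench. Leave alone.
- wrench: Bystander: steel wrench lying on the bench. Leave alone.
- wire_brush: Bystander: brush lying beside the rail's upper end. Leave alone.
- tube_ring: Bystander: cut ring of steel tube, 36 mm diameter, 22 mm high, on the stand's base plate beside the bar. Leave alone.
- angle_iron: Bystander: piece of angle iron 100 x 40 x 40 mm beyond the rail. Leave alone.
- tip_jar: Bystander: small amber jar with black lid, 56 mm diameter, 70 mm high. Leave alone.
Mind the look-alikes: they are no part of the job. What is shaped like the hanger but blue is not meant.

How it is judged:
By the outcome, as a careful person would: the job done as asked, in the order asked, and still so for the second after the job is handed in, with the robot touching nothing.
It also fails if it takes over 64 s, if anything falls off the work surface, if the arm or the gripper's body presses on something with over 40 N, if the wrist force passes 120 N, or if a joint passes its speed limit or range.

### The arm

A 7-joint arm with a two-finger parallel gripper is mounted at the origin on the work surface. World frame = base frame: x ahead of the robot, y to its left, z up, the work surface at z = 0. Lengths are in m, angles in rad, forces in N, time in s.
With the tool pointing down it reaches from about 0.425 to 0.825 m from the base axis. Payload 3.6 kg.
Tool frame: the origin (TCP) lies at the very end of the fingers, on their centre line; the grasp point (between the pads) lies 19 mm behind it (bot.tcp_to_grasp is the distance from the TCP to the grasp point, in m); x points along the fingers, z is the direction in which the jaws open and shut, and the axes are right-handed (so a half turn about x gives the same grasp; the last joint's range is limited). The gripper opens to 85 mm and grips with 20 to 120 N. Pads are 22 mm wide; open, the fingers measure 114 mm over their backs; the gripper's body (76 mm by 85 mm) begins 54 mm behind the grasp point. The pads swing forward as they close: fully open they stand 13 mm farther back than shut.
Start: joints at [-1.151, 0.615, -0.013, 1.423, 0.008, 1.103, -0.04], TCP at [0.281, 0.586, 0.231] pointing down, gripper open.
Joint ranges: [-3.12, 3.12], [-0.3, 2.06], [-1.34, 1.32], [0.26, 2.42], [-1.36, 4.5], [0.01, 1.98], [-2.84, 2.84]. Speed limits (rad/s): [2.79, 2.79, 3.14, 3.14, 3.14, 3.14, 3.14].

### API

Orientations are given as a rotation vector (axis times angle).
In Python, from cell import bot gives the robot as it stands.
- The arm moves only by the tool step_arm, never from a script. Its argument "deltas" is text: rows parted by semicolons, each of 4 numbers parted by spaces: the shift along the tool's x, y, z in m, then the turn about the tool's x in degrees. In form: tx ty tz turn; .... A call has 1 to 12 rows; each row shifts and turns the commanded pose from where the row before left it, along the tool's axes as they then stand; what a row does not reach is not made up. A row lasts 1/10 s, in which the tool goes at most 50 mm and 8.59 degrees, less where a joint would pass 70% of its speed; a pose out of reach is approached as far as the arm can. A call with a gripper value outside its range is refused whole. "grip" is the opening, from -1 (shut) to 1 (fully open), set as the call begins (left out, the last holds). The fingers move at their own pace and stop on an object; the grip force is fixed at half the most. Time passes only in rows, so rows that do not move let the fingers close. It gives the time, the measured TCP pose, the force and the opening at its end, in the units of the state.
- bot.read_state(): the state, without advancing time (a new reading comes with each control period).
- bot.get_image(name): name is "scene" or "top" or "wrist"; returns a dict with "image" (480x640x3 uint8, blue, green, red), "fx", "fy", "cx", "cy" (pixels), "camera_from_world" (4x4, takes a point from world to camera coordinates). Camera axes: x right, y up, looking along -z (the intrinsics and any distortion apply to the point x, -y, -z); pixel columns grow to the right and rows downward; lengths in m; the calibration is good to about 2 mm. A picture is of the moment at which its call begins. There is no depth.
- bot.hand_in(): hands the job in, once; it reports no verdict.
The state is a dict: "clock": time; "joints": joint angles; "joint_vel": joint speeds; "effort": joint torques, N m; "position": TCP position; "ee_rot": TCP orientation; "wrist_force": force on the tool from outside, world axes, zero at the start; "moment": the same for the moment, N m; "opening": opening from 0.0 (shut) to 1.0 (fully open).
Only numpy, scipy, OpenCV 4.12 (cv2) and the standard library are available. Lean on these libraries where they do the work, as an engineer would, in place of code of your own. Each camera call takes 0.05 s, during which the arm holds its last target.

## Working session

There is one attempt and no reset: what is moved stays moved. The work goes in short steps, Python scripts to look and compute and a tool call to move; the robot and the scene stay as the last step left them, time stands still between calls to the robot, and variables do not carry over. Pictures are saved under pics/ and viewed, and the job is handed in when it is done.

Besides the shell and the picture viewer there is one more tool, called as a command line: name --argument value ..., lists and objects as JSON in quotes. step_arm: Moves the arm, as the interface text tells. Its arguments: {"type":"object","properties":{"deltas":{"type":"string"},"grip":{"type":"number"}},"required":["deltas"]}

```bash
ls; mkdir -p pics; python3 - <<'E'
from cell import bot
import cv2,numpy as np,pickle
d={}
for n in ("scene","top"):
    r=bot.get_image(n); cv2.imwrite(f"pics/{n}0.png",r["image"]); d[n]=r
    print(n,r["fx"],r["fy"],r["cx"],r["cy"],[k for k in r]); print(np.round(r["camera_from_world"],3))
pickle.dump(d,open("d0.pkl","wb"))
s=bot.read_state()
for k in s: print(k,np.round(s[k],3))
E
```

```text
pics
scene 511.0044284197073 511.0044284197073 307.7658223130645 236.9456587804519 ['image', 'fx', 'fy', 'cx', 'cy', 'camera_from_world']
[[ 0.659  0.752 -0.016 -0.327]
 [-0.466  0.425  0.776  0.169]
 [ 0.591 -0.504  0.63  -1.623]
 [ 0.     0.     0.     1.   ]]
top 467.368244009955 467.368244009955 322.012755931776 235.01469825490997 ['image', 'fx', 'fy', 'cx', 'cy', 'camera_from_world']
[[ 0.012 -0.999 -0.029 -0.037]
 [ 0.991  0.008  0.131 -0.574]
 [-0.13  -0.031  0.991 -1.021]
 [ 0.     0.     0.     1.   ]]
clock 0.1
joints [-1.15   0.616 -0.013  1.425  0.008  1.103 -0.04 ]
joint_vel [ 0.001 -0.002 -0.001 -0.003  0.001  0.     0.   ]
effort [ 1.0000e-03 -4.7038e+01  2.6000e-01 -1.7157e+01  1.0000e-02  6.0000e-03
 -0.0000e+00]
position [0.281 0.586 0.23 ]
ee_rot [-0.875  1.39   0.873]
wrist_force [-0.14   0.137  0.536]
moment [0.036 0.032 0.025]
opening 0.998
```

View pics/scene0.png

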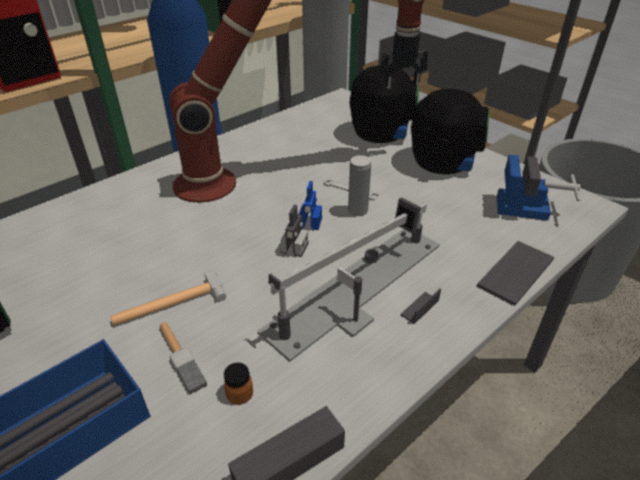

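View pics/top0.png

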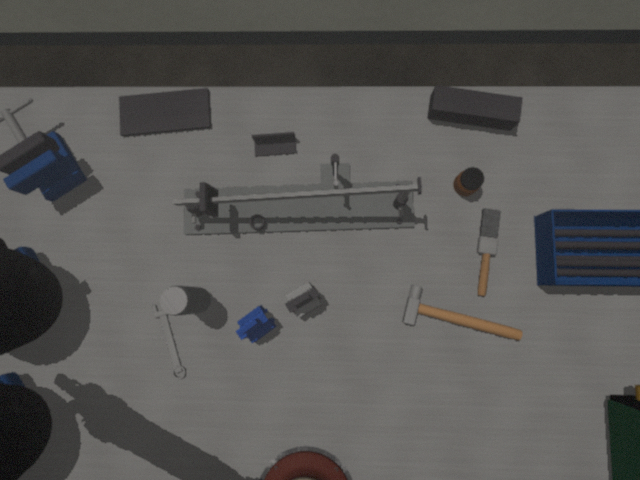

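The picture shows the dark hanger at top px (303,299), scene (297,232). The blue look-alike is at top (257,323), scene (313,208). The stand's stop is at top (206,198), its upper end at (418,187), and the gate post at (335,158). Next I'll take close crops.

```bash
cat > h.py <<'E'
import numpy as np,cv2
def ray(r,u,v):
    T=r["camera_from_world"];R=T[:3,:3];c=-R.T@T[:3,3]
    d=R.T@np.array([(u-r["cx"])/r["fx"],-(v-r["cy"])/r["fy"],-1.]);return c,d/np.linalg.norm(d)
def onz(r,u,v,z):
    c,d=ray(r,u,v);return c+d*(z-c[2])/d[2]
def proj(r,p):
    T=r["camera_from_world"];q=T[:3,:3]@np.asarray(p,float)+T[:3,3]
    return np.array([r["cx"]+r["fx"]*q[0]/-q[2],r["cy"]-r["fy"]*q[1]/-q[2]])
def tri(r1,p1,r2,p2):
    c1,d1=ray(r1,*p1);c2,d2=ray(r2,*p2)
    s=np.linalg.lstsq(np.c_[d1,-d2],c2-c1,rcond=None)[0]
    a=c1+s[0]*d1;b=c2+s[1]*d2;return (a+b)/2,np.linalg.norm(a-b)
E
python3 - <<'E'
import pickle,cv2,numpy as np
d=pickle.load(open("d0.pkl","rb"))
def crop(n,x,y,w,h,k,o):
    im=d[n]["image"][y:y+h,x:x+w]; im=cv2.resize(im,None,fx=k,fy=k,interpolation=cv2.INTER_CUBIC); im=cv2.convertScaleAbs(im,alpha=1.5); cv2.imwrite("pics/"+o,im)
crop("top",230,270,100,75,8,"ct.png"); crop("scene",270,175,100,90,6,"cs.png"); crop("top",170,140,265,105,3,"rt.png"); crop("scene",250,190,200,170,3.5,"rs.png")
E
```

```text
(no output)
```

View pics/ct.png

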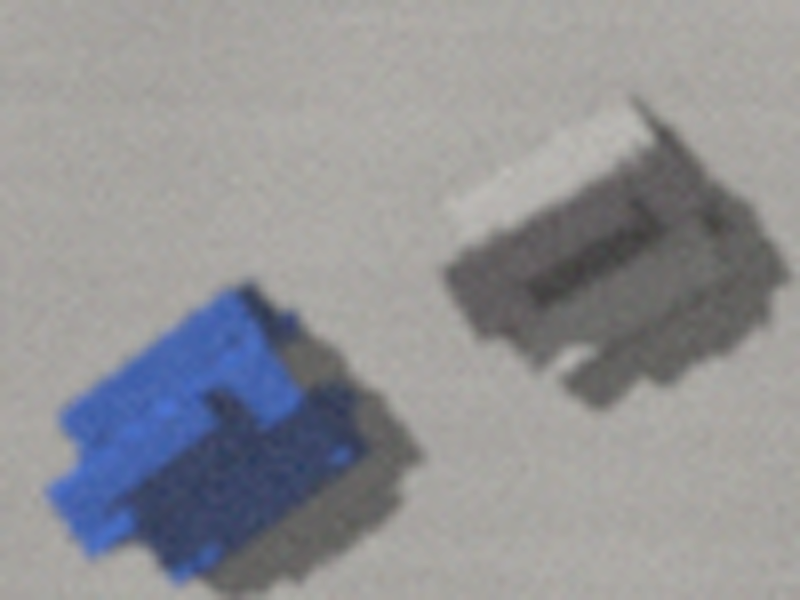

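View pics/cs.png

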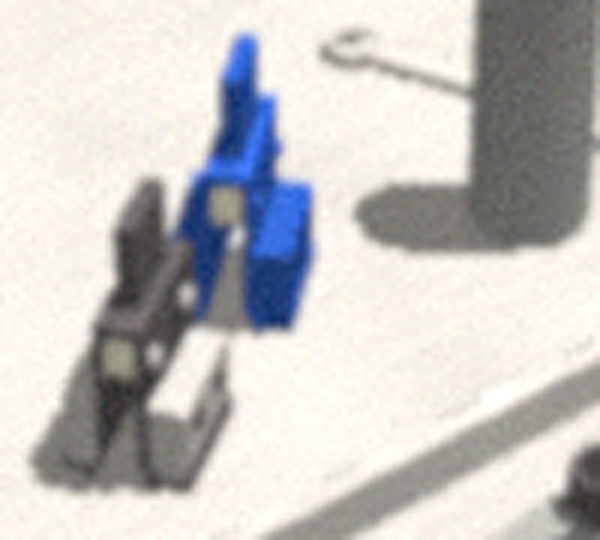

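View pics/rt.png

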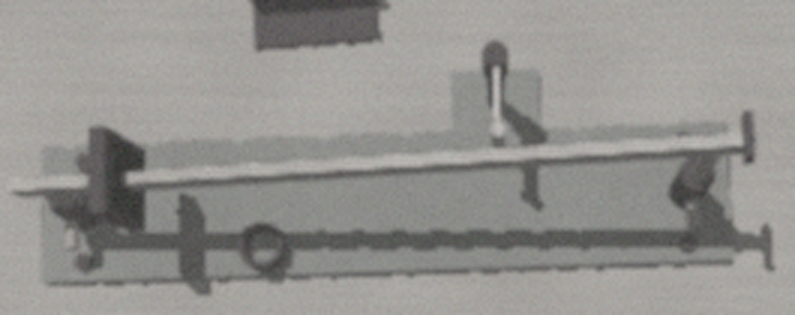

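View pics/rs.png

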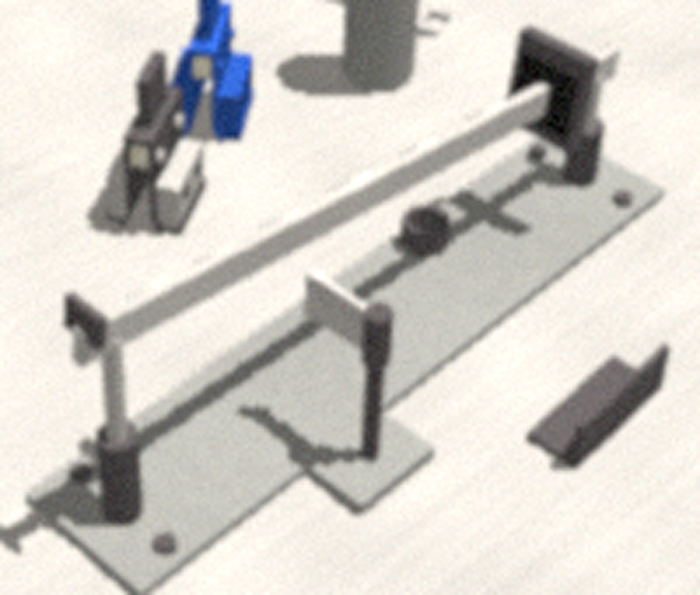

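The crops confirm the dark hanger, with its fin top at scene px ~(295,206) and top px ~(304,302). Its long axis is tilted about 34° in the top view. The rail, plate corners, gate and stop are all clear.

```bash
python3 - <<'E'
import pickle;from h import *
np.set_printoptions(precision=4,suppress=True)
d=pickle.load(open("d0.pkl","rb"));t,s=d["top"],d["scene"]
print("cam",ray(t,320,240)[0],ray(s,320,240)[0])
P=[onz(t,170+x/3,140+y/3,.01)[:2] for x,y in((45,285),(732,262),(730,125),(43,148))]
P=np.array(P);print(P,P.mean(0),np.linalg.norm(np.roll(P,-1,0)-P,axis=1))
S=[onz(s,250+x/3.5,190+y/3.5,.01)[:2] for x,y in((663,192),(28,497),(140,592))]
S=np.array(S);print("scene plate: downhill +x corner, uphill -x,uphill +x",S,np.linalg.norm(S[1]-S[2]),np.linalg.norm(S[0]-S[2]))
ft=lambda x,y:(230+x/8,270+y/8); fs=lambda x,y:(270+x/6,175+y/6)
for z in(.09,.13):
  for p in((535,295),(650,220),(630,200),(520,275)): print(z,onz(t,*ft(*p),z))
print("scene fin top",onz(s,*fs(150,182),.13), tri(t,ft(590,250),s,fs(148,182)))
# feet plates: white plate top z .04?
for p in((445,210),(630,100),(650,145),(460,255)): print("white",onz(t,*ft(*p),.043))
for p in((185,418),(228,335)): print("white s",onz(s,*fs(*p),.043))
# gate post top, bar ends
print("post",tri(t,(170+495/3,140+50/3),s,(250+377/3.5,190+312/3.5)))
E
```

```text
cam [ 0.436  -0.0632  1.0855] [ 1.2527 -0.6441  0.8865]
[[ 0.5748  0.291 ]
 [ 0.5972 -0.2428]
 [ 0.7054 -0.2427]
 [ 0.684   0.2981]] [0.6404 0.0259] [0.5342 0.1082 0.5412 0.1095]
scene plate: downhill +x corner, uphill -x,uphill +x [[ 0.6917  0.2928]
 [ 0.6084 -0.2455]
 [ 0.7127 -0.2398]] 0.10450460619676989 0.5330392267661613
0.09 [0.4136 0.0186 0.09  ]
0.09 [ 0.4336 -0.0114  0.09  ]
0.09 [ 0.4387 -0.0061  0.09  ]
0.09 [0.4187 0.0227 0.09  ]
0.13 [0.4145 0.0153 0.13  ]
0.13 [ 0.4337 -0.0135  0.13  ]
0.13 [ 0.4386 -0.0084  0.13  ]
0.13 [0.4194 0.0192 0.13  ]
scene fin top [0.4257 0.0208 0.13  ] (array([0.4303, 0.0068, 0.1383]), np.float64(0.01439654558243812))
white [0.4355 0.0479 0.043 ]
white [ 0.4664 -0.0029  0.043 ]
white [ 0.4541 -0.0087  0.043 ]
white [0.4232 0.0435 0.043 ]
white s [ 0.4738 -0.0037  0.043 ]
white s [0.4431 0.0477 0.043 ]
post (array([ 0.7266, -0.0592,  0.136 ]), np.float64(0.0001717809372921803))
```

```bash
cat >> h.py <<'E'
from scipy.spatial.transform import Rotation as Ro
def st(bot,tgt=None,zang=None):
    """tool axes; and move to tgt (TCP world) in tool axes; zang=wanted angle of tool z (deg, mod 180)"""
    s=bot.read_state();R=Ro.from_rotvec(s["ee_rot"]).as_matrix();p=np.array(s["position"])
    print("t",round(s["clock"],2),"p",np.round(p,4),"F",np.round(s["wrist_force"],2),"op",round(float(s["opening"]),3))
    a=np.degrees(np.arctan2(R[1,2],R[0,2]));print("toolx",np.round(R[:,0],4),"z ang",round(a,2),"q7",round(s["joints"][6],3))
    if tgt is not None: print("delta tool now",np.round(R.T@(np.array(tgt)-p),4))
    if zang is not None:
        e=((zang-a)+90)%180-90; print("yaw world needed",round(e,2)," turn about tool x",round(-e,2), "delta after turn:",end="")
        if tgt is not None: print(np.round((R@Ro.from_euler("x",-e,degrees=True).as_matrix()).T@(np.array(tgt)-p),4))
    return s,R,p
E
python3 -c "
from cell import bot;from h import *
st(bot,[.430,.008,.27],31.5)
T=bot.get_image('wrist');R=Ro.from_rotvec(bot.read_state()['ee_rot']).as_matrix()
c,dd=ray(T,320,240);print('wrist cam in tool',R.T@(c-np.array(bot.read_state()['position'])),R.T@dd, T['fx'])
"
```

```text
t 0.1 p [0.2805 0.5856 0.2302] F [-0.14  0.14  0.54] op 0.998
toolx [-0.001  -0.0021 -1.    ] z ang 64.4 q7 -0.04
delta tool now [-0.0387 -0.3843 -0.4564]
yaw world needed -32.9  turn about tool x 32.9 delta after turn:[-0.0387 -0.5706 -0.1744]
wrist cam in tool [-0.14206927  0.0827884  -0.00126023] [ 0.94677378 -0.32189673 -0.00137663] 411.7278204031514
```

step_arm --deltas "-0.01 -0.03 -0.036 0;-0.01 -0.031 -0.037 0;-0.01 -0.031 -0.037 0;-0.009 -0.031 -0.037 0;0 -0.032 -0.038 0;0 -0.032 -0.038 0;0 -0.032 -0.038 0;0 -0.032 -0.038 0;0 -0.032 -0.038 0;0 -0.032 -0.038 0;0 -0.032 -0.038 0;0 -0.032 -0.038 0"

```text
clock: 1.35
position: [0.4277, 0.0138, 0.2704]
ee_rot: [-0.874, 1.388, 0.874]
wrist_force: [0.4, 1.0, 0.2]
opening: 1.0
```

step_arm --deltas "0 0 0 8.2;0 0 0 8.2;0 0 0 8.2;0 0 0 8.3;0 0 0 0"

```text
clock: 1.85
position: [0.4275, 0.0157, 0.2701]
ee_rot: [-0.431, 1.528, 0.431]
wrist_force: [-0.1, -0.0, 0.1]
opening: 1.001
```

```bash
python3 - <<'E'
from cell import bot;from h import *
import pickle
st(bot,[.430,.008,.27],31.5)
r=bot.get_image('wrist');pickle.dump(r,open("w1.pkl","wb"));cv2.imwrite("pics/w1.png",cv2.convertScaleAbs(r["image"],alpha=1.3))
E
```

```text
t 1.85 p [0.4275 0.0157 0.2701] F [-0.07 -0.03  0.15] op 1.001
toolx [-6.e-04 -2.e-04 -1.e+00] z ang 31.52 q7 0.561
delta tool now [ 0.0001 -0.0079 -0.0019]
yaw world needed -0.02  turn about tool x 0.02 delta after turn:[ 0.0001 -0.0079 -0.0019]
```

View pics/w1.png

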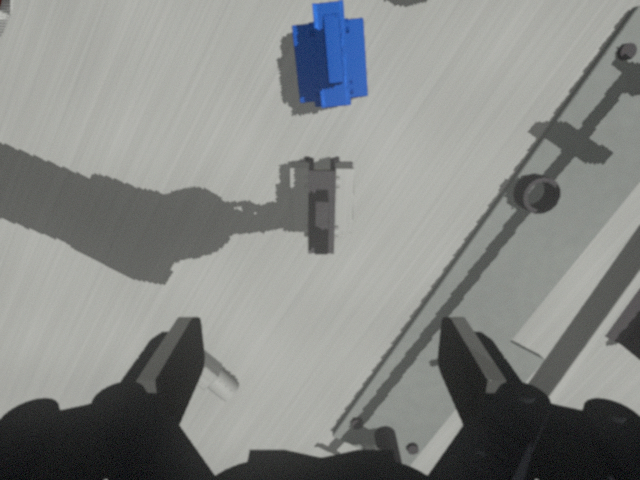

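```bash
python3 - <<'E'
from h import *
import pickle
r=pickle.load(open("w1.pkl","rb"));im=r["image"][145:265,270:370];cv2.imwrite("pics/w1c.png",cv2.convertScaleAbs(cv2.resize(im,None,fx=5,fy=5,interpolation=cv2.INTER_CUBIC),alpha=2.2))
E
```

```text
(no output)
```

View pics/w1c.png

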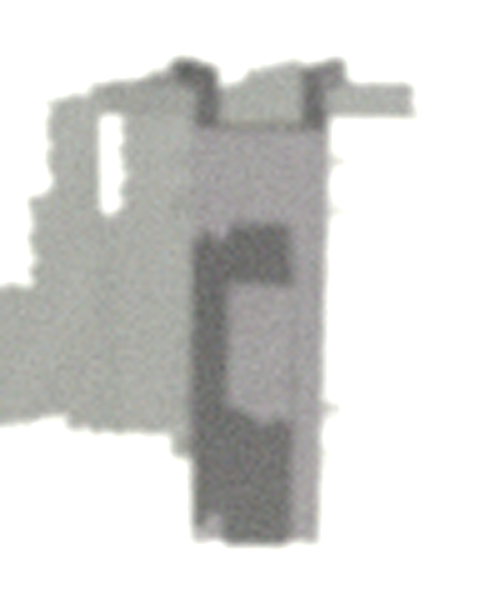

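```bash
python3 - <<'E'
from h import *
import pickle
from cell import bot
np.set_printoptions(precision=4,suppress=True)
r=pickle.load(open("w1.pkl","rb"));d=pickle.load(open("d0.pkl","rb"))
q=lambda x,y,z:onz(r,270+x/5,145+y/5,z)
A=[q(*p,.13) for p in((228,285),(292,285),(292,540),(228,540))]
print(np.array(A),np.linalg.norm(A[0]-A[1]),np.linalg.norm(A[1]-A[2]))
v=A[1]-A[2];print(np.degrees(np.arctan2(v[1],v[0])));c=np.mean(A,0);print(c)
print("bridge front edge",q(192,128,.088),q(325,128,.088))
for n in("top","scene"): print(n,proj(d[n],c))
st(bot,[c[0],c[1],.27],31.5)
E
```

```text
[[ 0.4155  0.0251  0.13  ]
 [ 0.4232  0.0298  0.13  ]
 [ 0.4434 -0.0026  0.13  ]
 [ 0.4354 -0.0075  0.13  ]] 0.008993641904218329 0.03824668633270392
121.86995258842582
[0.4294 0.0112 0.13  ]
bridge front edge [0.4023 0.0349 0.088 ] [0.4202 0.0459 0.088 ]
top [299.0458 299.4633]
scene [293.0388 207.4439]
t 1.9 p [0.4275 0.0158 0.2702] F [-0.11 -0.11 -0.52] op 0.999
toolx [-0.0005 -0.0002 -1.    ] z ang 31.68 q7 0.564
delta tool now [ 0.0002 -0.0049 -0.0008]
yaw world needed -0.18  turn about tool x 0.18 delta after turn:[ 0.0002 -0.0049 -0.0008]
```

Fin top measured at (0.429, 0.011), 9 x 38 mm, which matches the given 10 x 40 mm, with its axis at 121.9°. Going down to it now.

step_arm --deltas "0.03 -0.005 -0.001 0;0.04 0 0 0;0.04 0 0 0;0.03 0 0 0;0.02 0 0 0;0.016 0 0 0;0 0 0 0" --grip 1

```text
clock: 2.6
position: [0.4282, 0.011, 0.0927]
ee_rot: [-0.432, 1.532, 0.434]
wrist_force: [-0.2, -0.3, -0.3]
opening: 1.002
```

```bash
python3 - <<'E'
from cell import bot;from h import *
st(bot,[.4294,.0112,.0935],31.9)
r=bot.get_image('wrist');cv2.imwrite("pics/w2.png",cv2.convertScaleAbs(r["image"],alpha=1.3))
E
```

```text
t 2.6 p [0.4282 0.011  0.0927] F [-0.19 -0.33 -0.31] op 1.002
toolx [-4.6e-03 -1.0e-04 -1.0e+00] z ang 31.65 q7 0.713
delta tool now [-0.0008 -0.0004  0.0011]
yaw world needed 0.25  turn about tool x -0.25 delta after turn:[-0.0008 -0.0004  0.0011]
```

View pics/w2.png

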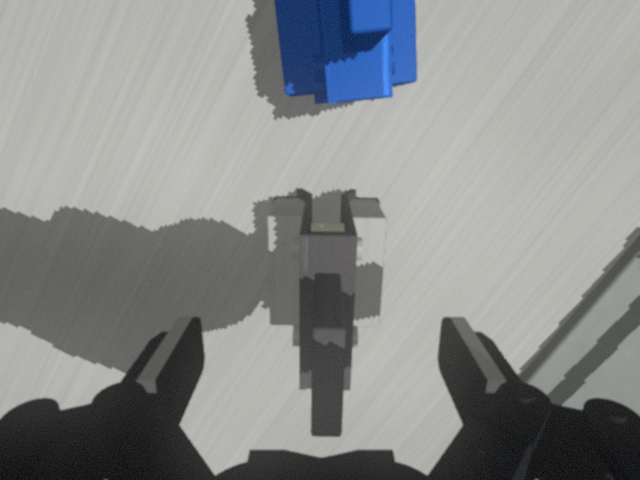

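The fin (cols 312-343) stands midway between the fingers (200 and 440), so I'll close.

step_arm --deltas "-0.001 0 0.001 -0.2;0 0 0 0;0 0 0 0;0 0 0 0;0 0 0 0;0 0 0 0;0 0 0 0;0 0 0 0" --grip -1

```text
clock: 3.45
position: [0.4307, 0.0114, 0.0957]
ee_rot: [-0.434, 1.526, 0.433]
wrist_force: [-0.1, 0.5, 5.8]
opening: 0.106
```

```bash
python3 - <<'E'
from cell import bot;from h import *
s,R,p=st(bot);print(s["moment"])
E
```

```text
t 3.45 p [0.4307 0.0114 0.0957] F [-0.09  0.46  5.82] op 0.106
toolx [ 8.e-04  1.e-04 -1.e+00] z ang 31.7 q7 0.711
[-0.03354916  0.15669879 -0.01559203]
```

step_arm --deltas "-0.01 0 0 0;-0.03 0 0 0;-0.04 0 0 0;-0.05 0 0 0;-0.04 0 0 0;-0.015 0 0 0;0 0 0 0;0 0 0 0"

```text
clock: 4.25
position: [0.4289, 0.0115, 0.2792]
ee_rot: [-0.433, 1.53, 0.435]
wrist_force: [-0.4, 0.7, -5.2]
opening: 0.109
```

```bash
python3 - <<'E'
from cell import bot;from h import *
import pickle
s,R,p=st(bot);print(s["moment"])
d={n:bot.get_image(n) for n in("wrist","top","scene")}
pickle.dump(d,open("d3.pkl","wb"))
cv2.imwrite("pics/w3.png",cv2.convertScaleAbs(d["wrist"]["image"],alpha=1.3))
im=d["scene"]["image"][120:340,230:450]
cv2.imwrite("pics/s3.png",cv2.resize(im,None,fx=2.7,fy=2.7))
E
```

```text
t 4.25 p [0.4289 0.0115 0.2792] F [-0.41  0.72 -5.23] op 0.109
toolx [-3.2e-03 -1.0e-04 -1.0e+00] z ang 31.72 q7 0.578
[-0.0384031   0.01567517 -0.00779957]
```

View pics/w3.png

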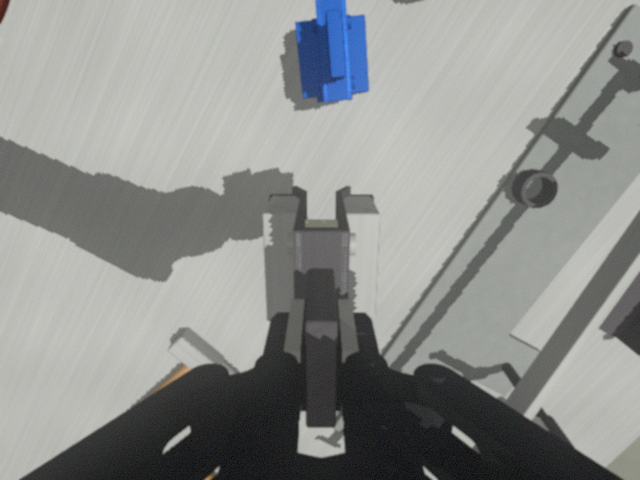

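View pics/s3.png

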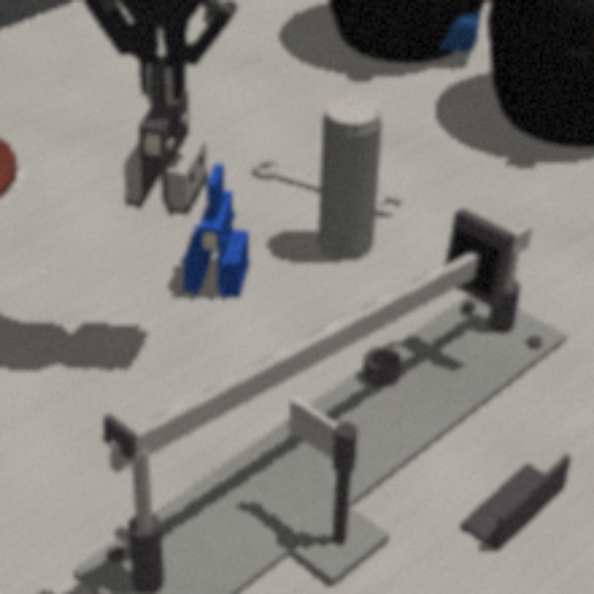

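The hanger is held straight (opening 9 mm, about 5 N). The picture shows nothing else disturbed. Next I'll measure the bar from both views and compute the move.

```bash
python3 - <<'E'
from cell import bot;from h import *
import pickle
np.set_printoptions(precision=4,suppress=True)
st(bot,[.648,-.131,.33],2.3)
d=pickle.load(open("d0.pkl","rb"));t,s=d["top"],d["scene"]
# top view bar centre per column: bright ridge
g=cv2.GaussianBlur(cv2.cvtColor(t["image"],cv2.COLOR_BGR2GRAY),(0,0),.7).astype(float)
pts=[]
for u in list(range(225,325,4))+list(range(350,405,4)):
    v0=199.7+(u-213.3)*(188.3-199.7)/203.4
    vs=np.arange(int(v0)-5,int(v0)+7);w=np.clip(g[vs,u]-np.percentile(g[vs,u],50),0,None);pts.append((u,(w*vs).sum()/w.sum()))
pts=np.array(pts);k=np.polyfit(pts[:,0],pts[:,1],1);print(k,np.std(pts[:,1]-np.polyval(k,pts[:,0])))
tp=[(u,np.polyval(k,u)) for u in(225,400)]
# scene: steepest bright->dark/edge columns
gs=cv2.GaussianBlur(cv2.cvtColor(s["image"],cv2.COLOR_BGR2GRAY),(0,0),.7).astype(float)
for u in(300,320,380): 
    print(u,gs[215:300,u].astype(int)) if u!=300 else print(u,gs[245:300,u].astype(int))
im=s["image"][200:300,270:420];cv2.imwrite("pics/bs.png",cv2.convertScaleAbs(cv2.resize(im,None,fx=5,fy=5,interpolation=cv2.INTER_CUBIC),alpha=1.3))
E
```

```text
t 4.4 p [0.429  0.0114 0.2785] F [ 0.79 -0.37 -3.23] op 0.111
toolx [-0.0047 -0.0006 -1.    ] z ang 31.7 q7 0.578
delta tool now [-0.0524 -0.2362  0.1113]
yaw world needed -29.4  turn about tool x 29.4 delta after turn:[-0.0524 -0.1511  0.2129]
[ -0.061  211.1808] 0.20554295828454702
300 [101  89  87  87  87  88  88  86  81  74  71  90 127 154 163 165 165 164
 165 167 168 168 167 166 165 156 137 116 105 102 103 103 102 106 118 137
 153 162 165 164 163 163 163 162 160 159 159 159 159 160 160 161 161 158
 155]
320 [ 54  52  51  53  61  71  83  95 107 118 128 135 143 151 158 162 165 166
 168 168 167 168 169 169 168 168 169 170 170 170 169 169 169 168 168 168
 168 167 167 166 166 165 164 162 159 148 127 108 101  99  98  99 103 115
 136 155 165 165 165 165 164 165 164 164 164 164 165 165 164 162 157 148
 139 134 131 130 125 111  89  72  65  67  76  96 116]
380 [166 166 165 166 166 166 167 167 166 165 164 163 160 147 126 108 102 102
 101 103 114 134 153 161 162 161 161 160 153 136 108  84  76  88 106 121
 123 108  86  71  67  74  92 109 120 127 130 131 131 132 131 131 131 131
 132 132 131 132 132 132 132 132 134 135 134 134 134 135 134 134 134 134
 133 130 120 113 118 134 152 161 163 163 163 163 163]
```

View pics/bs.png

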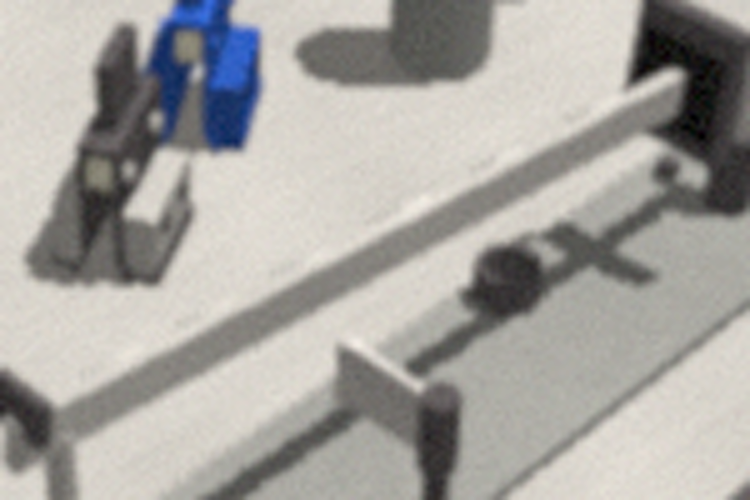

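```bash
python3 - <<'E'
from h import *
import pickle
np.set_printoptions(precision=4,suppress=True)
d=pickle.load(open("d0.pkl","rb"));t,s=d["top"],d["scene"]
k=(-.061,211.1808)
c,d1=ray(t,225,np.polyval(k,225));_,d2=ray(t,400,np.polyval(k,400));n=np.cross(d1,d2);n/=np.linalg.norm(n);n*=np.sign(n[0])
P=[]
for u,v in((300,271),(320,260.6),(380,228.6)):
    o,r=ray(s,u,v); l=(n@c+.0045*n[0]-n@o)/(n@r); q=o+l*r-np.array([.0045,0,0]); P.append(q)
P=np.array(P);print(P)
e=P[2]-P[0];print("heading",np.degrees(np.arctan2(e[1],e[0])),"slope",np.arctan(-e[2]/np.hypot(e[0],e[1])))
# bar ends: end plate / stop
e/=np.linalg.norm(e)
for nm,u in(("stop face top px",215),("upper end px",415)):
    o,r=ray(t,u,np.polyval(k,u));A=np.c_[e,-r];sl=np.linalg.lstsq(A,o-P[0],rcond=None)[0];print(nm,P[0]+sl[0]*e)
E
```

```text
[[ 0.6519 -0.1584  0.173 ]
 [ 0.6497 -0.101   0.1657]
 [ 0.6417  0.0968  0.1423]]
heading 92.31121023321626 slope 0.11982347907587788
stop face top px [0.6378 0.1917 0.1308]
upper end px [ 0.6543 -0.2174  0.1801]
```

Bar measured: heading 92.3° and slope 0.120 (given 0.12). Its top is near 0.169 m at the load point, about 20 mm above its lowest setting, so I expect contact at TCP z ≈ 0.212. I'll verify that by feel.

step_arm --deltas "-0.013 0 0 7.3;-0.013 0 0 7.3;-0.013 0 0 7.4;-0.013 0 0 7.4;0 0 0 0"

```text
clock: 4.9
position: [0.431, 0.0114, 0.3325]
ee_rot: [-0.032, 1.57, 0.031]
wrist_force: [-0.4, -0.4, -3.8]
opening: 0.111
```

```bash
python3 - <<'E'
from cell import bot;from h import *
st(bot,[.6510,-.129,.33],2.31)
E
```

```text
t 4.9 p [0.431  0.0114 0.3325] F [-0.39 -0.43 -3.78] op 0.111
toolx [ 1.1e-03 -3.0e-04 -1.0e+00] z ang 2.31 q7 0.062
delta tool now [ 0.0027 -0.1492  0.2142]
yaw world needed -0.0  turn about tool x 0.0 delta after turn:[ 0.0027 -0.1492  0.2142]
```

step_arm --deltas "0 -0.01 0.015 0;0 -0.02 0.03 0;0 -0.025 0.035 0;0 -0.025 0.035 0;0 -0.025 0.035 0;0 -0.02 0.03 0;0 -0.015 0.022 0;0 -0.009 0.012 0;0 0 0 0;0 0 0 0"

```text
clock: 5.9
position: [0.6494, -0.1285, 0.3298]
ee_rot: [-0.031, 1.575, 0.034]
wrist_force: [-0.2, 0.5, -4.8]
opening: 0.106
```

```bash
python3 - <<'E'
from cell import bot;from h import *
import pickle
st(bot,[.6510,-.129,.25],2.31)
d={n:bot.get_image(n) for n in("wrist","top","scene")}
pickle.dump(d,open("d4.pkl","wb"))
cv2.imwrite("pics/w4.png",cv2.convertScaleAbs(d["wrist"]["image"],alpha=1.3))
E
```

```text
t 5.9 p [ 0.6494 -0.1285  0.3298] F [-0.16  0.5  -4.78] op 0.106
toolx [-0.0047  0.0015 -1.    ] z ang 2.37 q7 0.395
delta tool now [ 0.0798 -0.0007  0.002 ]
yaw world needed -0.06  turn about tool x 0.06 delta after turn:[ 0.0798 -0.0007  0.002 ]
```

View pics/w4.png

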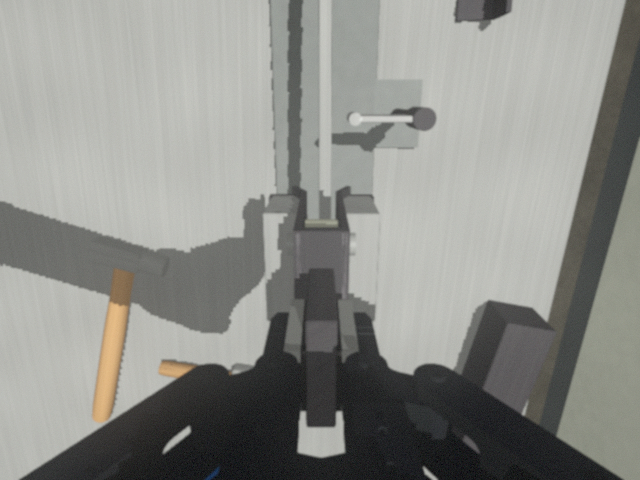

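The picture shows the bar (cols ~320-331) running up between the hanger cheeks (295 and 348). The gate is to the right at (355-425,118). I'll measure the lateral offset in this view.

```bash
python3 - <<'E'
from h import *
import pickle
np.set_printoptions(precision=4,suppress=True)
r=pickle.load(open("d4.pkl","rb"))["wrist"];g=cv2.cvtColor(r["image"],cv2.COLOR_BGR2GRAY).astype(float)
for v in(20,60,100,150,180): print(v,g[v-1:v+2,308:340].mean(0).astype(int))
im=r["image"][90:330,250:400];cv2.imwrite("pics/w4c.png",cv2.convertScaleAbs(cv2.resize(im,None,fx=2.5*1.0,fy=2.5,interpolation=cv2.INTER_CUBIC),alpha=1.6))
E
```

```text
20 [117 118 120 119 118 119 120 120 120 116 115 128 144 149 150 150 152 152
 150 147 146 146 142 133 122 120 120 120 121 118 120 121]
60 [120 119 121 119 119 119 119 120 118 116 119 129 142 149 149 150 150 150
 148 147 147 145 141 126 118 119 121 121 122 123 121 122]
100 [122 120 121 122 121 122 122 122 122 119 119 127 140 147 147 149 148 147
 145 145 145 146 142 128 120 120 121 120 122 122 124 122]
150 [124 123 123 123 124 123 124 123 124 122 122 129 140 143 144 145 146 145
 145 144 144 144 139 131 126 125 125 125 123 123 123 124]
180 [123 124 124 123 124 122 124 123 123 121 120 130 139 143 144 144 145 146
 143 143 143 142 136 129 125 123 124 124 124 123 123 124]
```

View pics/w4c.png

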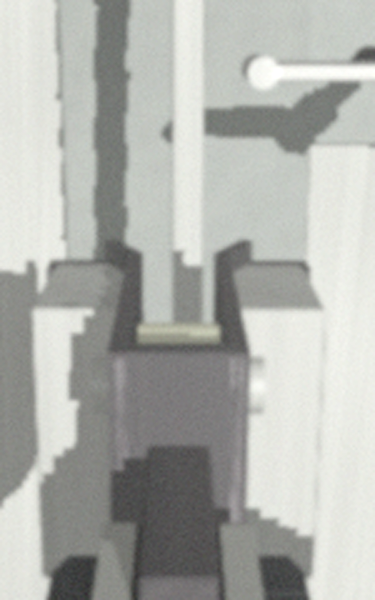

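```bash
python3 - <<'E'
from h import *
import pickle
np.set_printoptions(precision=4,suppress=True)
r=pickle.load(open("d4.pkl","rb"))["wrist"]
a=np.radians(2.31);ez=np.array([np.cos(a),np.sin(a)]);ey=np.array([-np.sin(a),np.cos(a)])
p0=np.array([.6494,-.1285])
for v,z in((20,.137),(60,.142),(100,.149),(150,.155),(180,.16)):
    for it in range(4):
        q=onz(r,325,v,z); z=.1692-.1206*((q[:2]-[.6513,-.1273])@ey)
    print(v,q,"lateral",(q[:2]-p0)@ez)
z=.3298-.0957+.088
for x in(110,247): q=onz(r,250+x/2.5,90+350/2.5,z);print("bridge front",q,(q[:2]-p0)@ez,(q[:2]-p0)@ey)
q=onz(r,325.3,90+395/2.5-0,.3);
for u,v,z in((355,118,.137),(418,118,.138)): q=onz(r,u,v,z);print("gate",q,(q[:2]-[.6451,.0276])@ey,(q[:2]-[.6451,.0276])@-ez)
E
```

```text
20 [0.6442 0.0058 0.1531] lateral 0.00018449332584056057
60 [ 0.6453 -0.0201  0.1563] lateral 0.00029153007408725073
100 [ 0.6465 -0.0469  0.1595] lateral 0.0004025255324701761
150 [ 0.6481 -0.0818  0.1637] lateral 0.0005471787341302682
180 [ 0.649  -0.1036  0.1663] lateral 0.0006373034074894642
bridge front [ 0.6361 -0.0948  0.3221] -0.01190340060243607 0.034181501101039756
bridge front [ 0.657  -0.0939  0.3221] 0.009015413291382201 0.03424694534775251
gate [ 0.6706 -0.0592  0.137 ] -0.08776531990757945 -0.022021832706637663
gate [ 0.7196 -0.0571  0.138 ] -0.08764733737698964 -0.07100340661536142
```

step_arm --deltas "0.02 0 0.002 0.2;0.03 0 0 0;0.02 0 0 0;0.01 0 0 0;0 0 0 0"

```text
clock: 6.55
position: [0.6512, -0.1278, 0.2511]
ee_rot: [-0.029, 1.574, 0.031]
wrist_force: [0.3, 0.3, -3.4]
opening: 0.108
```

```bash
python3 - <<'E'
from cell import bot;from h import *
import pickle
st(bot,[.6513,-.129,.225],2.31)
d={n:bot.get_image(n) for n in("wrist","scene")}
cv2.imwrite("pics/w5.png",cv2.convertScaleAbs(cv2.resize(d["wrist"]["image"][90:330,220:420],None,fx=2.4,fy=2.4,interpolation=cv2.INTER_CUBIC),alpha=1.5))
cv2.imwrite("pics/s5.png",cv2.resize(d["scene"]["image"][160:360,230:430],None,fx=3,fy=3))
E
```

```text
t 6.55 p [ 0.6512 -0.1278  0.2511] F [ 0.33  0.27 -3.4 ] op 0.108
toolx [-0.003   0.0012 -1.    ] z ang 2.16 q7 0.415
delta tool now [ 0.0261 -0.0013  0.0001]
yaw world needed 0.15  turn about tool x -0.15 delta after turn:[ 0.0261 -0.0013  0.0001]
```

View pics/w5.png

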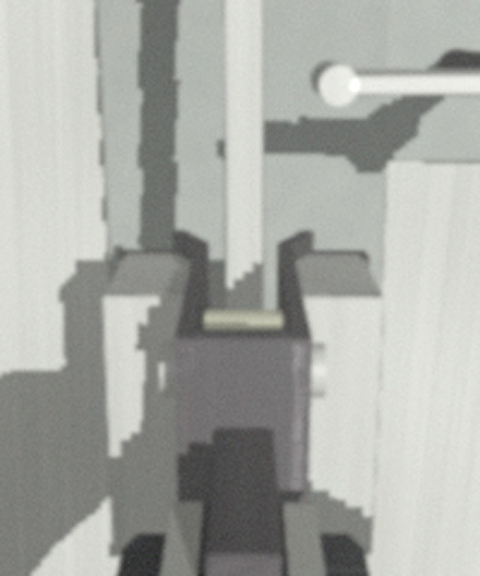

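View pics/s5.png

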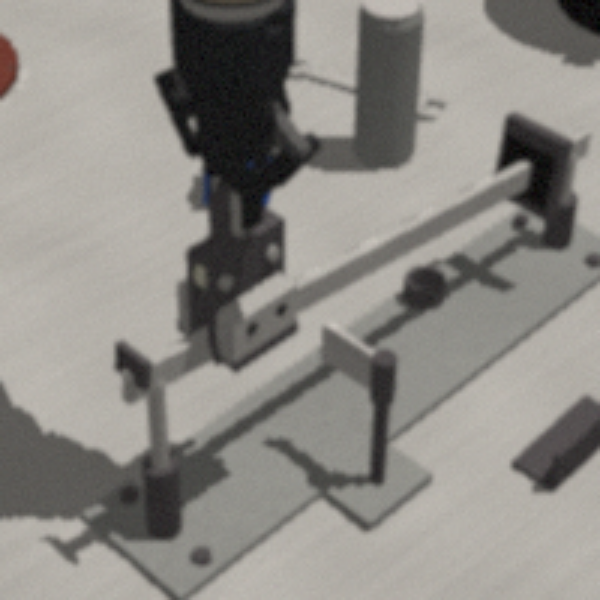

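The hanger is astride: the bar at crop col 245 lies midway between the cheeks (190-295). It's clear of both the end plate and the gate. Now lowering slowly.

step_arm --deltas "0.008 0 0 0;0.008 0 0 0;0.006 0 0 0;0.003 0 0 0;0 0 0 0"

```text
clock: 7.15
position: [0.6519, -0.1286, 0.2265]
ee_rot: [-0.029, 1.572, 0.029]
wrist_force: [0.8, 0.0, -3.5]
opening: 0.111
```

step_arm --deltas "0.002 0 0 0;0.002 0 0 0;0.002 0 0 0;0 0 0 0"

```text
clock: 7.55
position: [0.652, -0.1287, 0.221]
ee_rot: [-0.029, 1.571, 0.029]
wrist_force: [0.4, -0.2, -3.9]
opening: 0.105
```

step_arm --deltas "0.001 0 0 0;0.001 0 0 0;0.001 0 0 0;0.001 0 0 0;0 0 0 0"

```text
clock: 8.05
position: [0.652, -0.1288, 0.2171]
ee_rot: [-0.029, 1.571, 0.029]
wrist_force: [-0.5, -0.1, -5.0]
opening: 0.11
```

step_arm --deltas "0.001 0 0 0;0.001 0 0 0;0 0 0 0"

```text
clock: 8.35
position: [0.6521, -0.1287, 0.2151]
ee_rot: [-0.029, 1.571, 0.029]
wrist_force: [0.1, -0.2, -4.5]
opening: 0.108
```

step_arm --deltas "0.001 0 0 0;0 0 0 0"

```text
clock: 8.55
position: [0.6523, -0.1288, 0.2149]
ee_rot: [-0.029, 1.57, 0.029]
wrist_force: [-0.9, -0.5, -0.7]
opening: 0.108
```

step_arm --deltas "0.001 0 0 0;0 0 0 0"

```text
clock: 8.75
position: [0.6524, -0.1289, 0.2147]
ee_rot: [-0.029, 1.569, 0.029]
wrist_force: [-2.7, 1.9, 5.2]
opening: 0.107
```

step_arm --deltas "0.001 0 0 0;0 0 0 0"

```text
clock: 8.95
position: [0.6524, -0.1289, 0.2146]
ee_rot: [-0.029, 1.569, 0.029]
wrist_force: [-3.3, 1.8, 7.4]
opening: 0.106
```

```bash
python3 - <<'E'
from cell import bot;from h import *
import pickle
s,_,_=st(bot,[.6513,-.129,.2145],2.31);print(s["moment"])
d={n:bot.get_image(n) for n in("wrist","scene")}
pickle.dump(d,open("d6.pkl","wb"))
cv2.imwrite("pics/w6.png",cv2.convertScaleAbs(cv2.resize(d["wrist"]["image"][90:330,220:420],None,fx=2.4,fy=2.4,interpolation=cv2.INTER_CUBIC),alpha=1.5))
cv2.imwrite("pics/s6.png",cv2.convertScaleAbs(cv2.resize(d["scene"]["image"][230:310,260:370],None,fx=7,fy=7,interpolation=cv2.INTER_CUBIC),alpha=1.4))
E
```

```text
t 8.95 p [ 0.6524 -0.1289  0.2146] F [-3.28  1.85  7.39] op 0.106
toolx [ 1.8e-03 -1.0e-04 -1.0e+00] z ang 2.1 q7 0.429
delta tool now [ 0.0001 -0.0001 -0.0011]
yaw world needed 0.21  turn about tool x -0.21 delta after turn:[ 0.0001 -0.0001 -0.0011]
[ 0.16301342  0.95553891 -0.04795568]
```

View pics/w6.png

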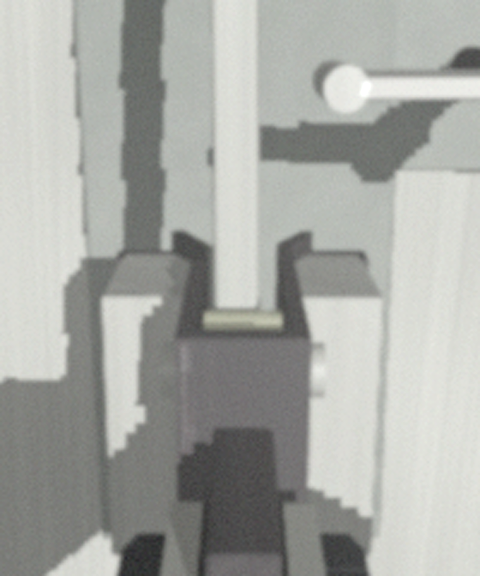

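View pics/s6.png

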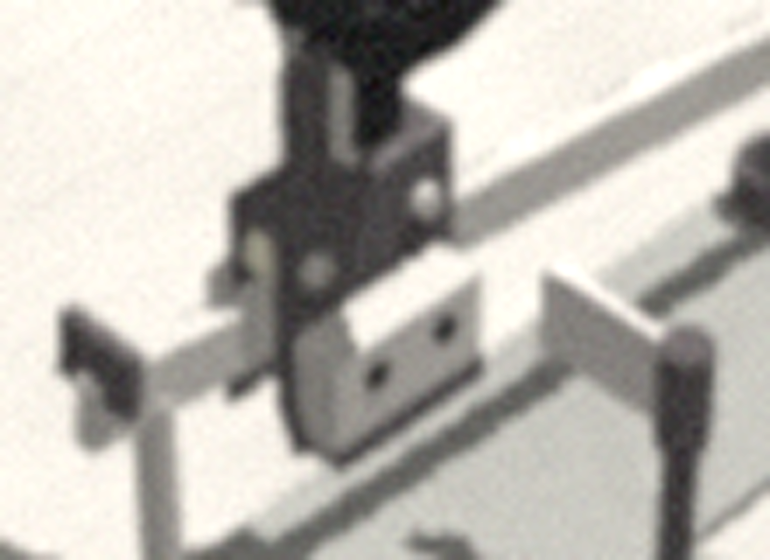

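The picture shows the bar's top up against the white roller but 1.2 mm off to the hanger's left, with some side force. I'll raise 1 mm, centre it and re-lower.

step_arm --deltas "-0.003 0 0 0;0 0 -0.0012 -0.2;0 0 0 0"

```text
clock: 9.35
position: [0.6514, -0.1287, 0.2149]
ee_rot: [-0.032, 1.57, 0.032]
wrist_force: [1.7, -0.1, -1.1]
opening: 0.11
```

```bash
python3 - <<'E'
from cell import bot;from h import *
s,_,_=st(bot,[.6511,-.129,.2145],2.31);print(s["moment"])
E
```

```text
t 9.35 p [ 0.6514 -0.1287  0.2149] F [ 1.75 -0.09 -1.09] op 0.11
toolx [ 8.e-04 -2.e-04 -1.e+00] z ang 2.32 q7 0.431
delta tool now [ 0.0004 -0.0003 -0.0003]
yaw world needed -0.01  turn about tool x 0.01 delta after turn:[ 0.0004 -0.0003 -0.0003]
[ 0.0076093  -0.18639639  0.01694197]
```

step_arm --deltas "0.001 0 0.0003 0;0 0 0 0"

```text
clock: 9.55
position: [0.6516, -0.1288, 0.2148]
ee_rot: [-0.032, 1.57, 0.032]
wrist_force: [-0.4, 1.7, 1.4]
opening: 0.113
```

step_arm --deltas "0.001 0 0 0;0 0 0 0"

```text
clock: 9.75
position: [0.6516, -0.1288, 0.2146]
ee_rot: [-0.032, 1.569, 0.032]
wrist_force: [-1.7, 1.2, 4.2]
opening: 0.107
```

```bash
python3 - <<'E'
from cell import bot;from h import *
s,_,_=st(bot,[.6511,-.129,.2145],2.31);print(s["moment"])
d=bot.get_image("wrist")
cv2.imwrite("pics/w7.png",cv2.convertScaleAbs(cv2.resize(d["image"][150:330,250:390],None,fx=4,fy=4,interpolation=cv2.INTER_CUBIC),alpha=1.7))
E
```

```text
t 9.75 p [ 0.6516 -0.1288  0.2146] F [-1.67  1.23  4.24] op 0.107
toolx [ 0.0014 -0.     -1.    ] z ang 2.31 q7 0.432
delta tool now [ 0.0001 -0.0002 -0.0005]
yaw world needed -0.0  turn about tool x 0.0 delta after turn:[ 0.0001 -0.0002 -0.0005]
[ 0.12588575  0.37309164 -0.04183468]
```

View pics/w7.png

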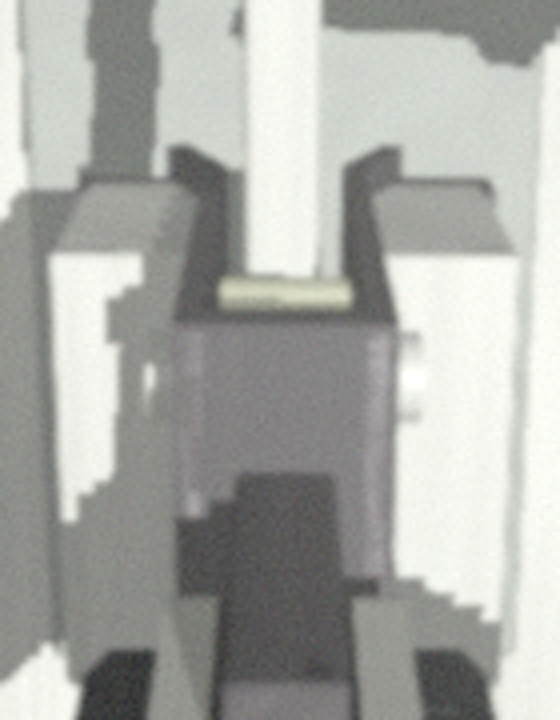

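The bar is now centred under the roller and takes the load at about 8 N. The hanger is still level in the grip: the bridge edge is at the same image row, 230. So only the uphill roller touches. I'll ease the grip slightly so it can settle onto both rollers.

step_arm --deltas "-0.001 0 0 0" --grip -0.79

```text
clock: 9.9
position: [0.6515, -0.1288, 0.2148]
ee_rot: [-0.032, 1.57, 0.031]
wrist_force: [0.2, -0.4, 0.1]
opening: 0.108
```

```bash
python3 - <<'E'
from cell import bot;from h import *
s,_,_=st(bot);print(s["moment"])
d=bot.get_image("wrist")
cv2.imwrite("pics/w8.png",cv2.convertScaleAbs(cv2.resize(d["image"][150:330,250:390],None,fx=4,fy=4,interpolation=cv2.INTER_CUBIC),alpha=1.7))
E
```

```text
t 9.9 p [ 0.6515 -0.1288  0.2148] F [ 0.17 -0.4   0.12] op 0.108
toolx [ 1.e-03 -2.e-04 -1.e+00] z ang 2.31 q7 0.431
[ 0.03441166 -0.0166489  -0.01524559]
```

View pics/w8.png

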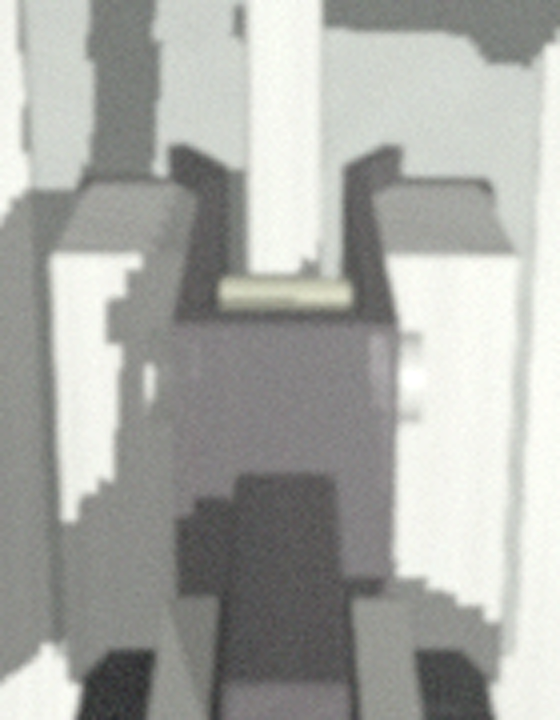

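step_arm --deltas "0 0 0 0" --grip -0.77

```text
clock: 10.05
position: [0.6515, -0.1288, 0.2146]
ee_rot: [-0.032, 1.57, 0.032]
wrist_force: [-0.5, 1.1, 3.1]
opening: 0.113
```

```bash
cat > look.py <<'E'
from cell import bot;from h import *
import sys
s,_,_=st(bot);print(s["moment"])
d=bot.get_image("wrist")
cv2.imwrite(f"pics/{sys.argv[1]}.png",cv2.convertScaleAbs(cv2.resize(d["image"][150:330,250:390],None,fx=3,fy=3,interpolation=cv2.INTER_CUBIC),alpha=1.7))
E
python3 look.py w9
```

```text
t 10.05 p [ 0.6515 -0.1288  0.2146] F [-0.46  1.05  3.11] op 0.113
toolx [ 6.e-04 -1.e-04 -1.e+00] z ang 2.31 q7 0.431
[ 0.14266899  0.17172157 -0.02843188]
```

View pics/w9.png

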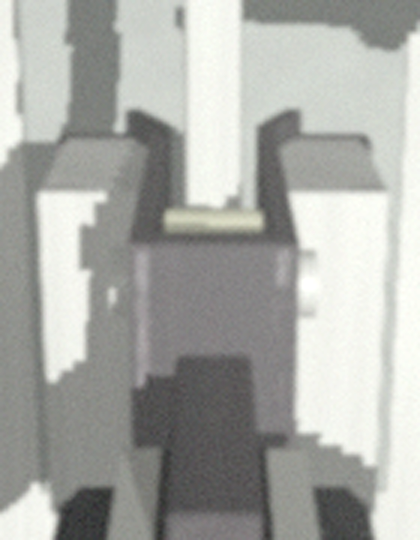

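step_arm --deltas "0 0 0 0" --grip -0.75

```text
clock: 10.2
position: [0.6513, -0.129, 0.214]
ee_rot: [-0.032, 1.571, 0.031]
wrist_force: [0.6, -0.1, 0.3]
opening: 0.13
```

```bash
python3 look.py w10
```

```text
t 10.2 p [ 0.6513 -0.129   0.214 ] F [ 0.64 -0.07  0.35] op 0.13
toolx [-0.e+00 -5.e-04 -1.e+00] z ang 2.3 q7 0.431
[-0.01633657 -0.01550193 -0.01592981]
```

View pics/w10.png

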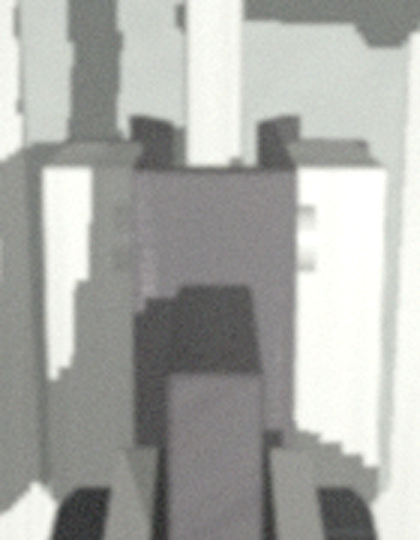

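It settled, and rolled a little downhill. Closing again at once.

step_arm --deltas "0 0 0 0;0 0 0 0" --grip -1

```text
clock: 10.45
position: [0.6514, -0.1287, 0.2139]
ee_rot: [-0.032, 1.571, 0.032]
wrist_force: [-0.6, 0.9, -0.4]
opening: 0.104
```

```bash
python3 look.py w11; python3 - <<'E'
from cell import bot;from h import *
d=bot.get_image("scene")
cv2.imwrite("pics/s11.png",cv2.convertScaleAbs(cv2.resize(d["image"][220:310,260:370],None,fx=6,fy=6,interpolation=cv2.INTER_CUBIC),alpha=1.4))
E
```

```text
t 10.45 p [ 0.6514 -0.1287  0.2139] F [-0.59  0.87 -0.38] op 0.104
toolx [-2.e-04  0.e+00 -1.e+00] z ang 2.3 q7 0.431
[ 0.09512905 -0.15735951 -0.05341313]
```

View pics/w11.png

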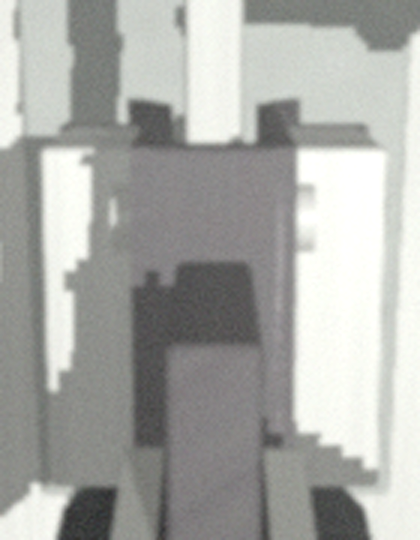

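View pics/s11.png

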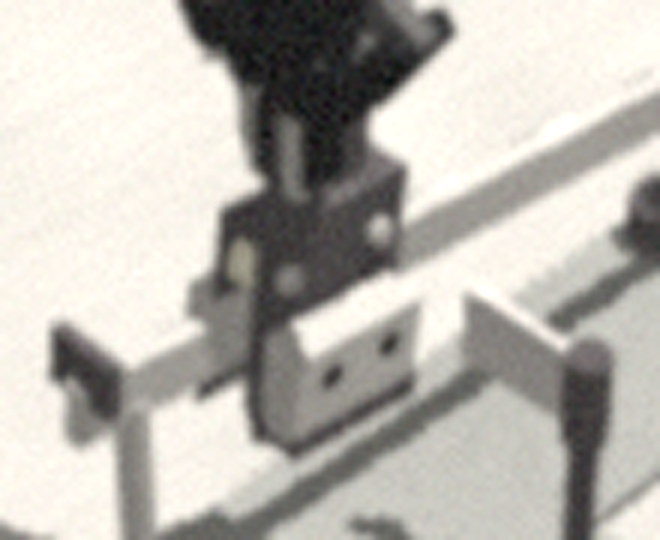

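```bash
python3 - <<'E'
from cell import bot;from h import *
np.set_printoptions(precision=4,suppress=True)
r=bot.get_image("wrist");s,R,p=st(bot)
q=onz(r,250+213/3,150+345/3,.242);ey=np.array([-.0403,.9992]);O=np.array([.6451,.0276])
print("fin top front",q,"rel TCP",R.T@(q-p),"stand x of roller_foot",(q[:2]-O)@ey-.0288)
q=onz(r,250+213/3,150+147/3,.1715+.033*.9928-.035*.12);print("bridge front",q,(q[:2]-O)@ey-.035*.9928-.033*.12)
print("TCP stand x",(p[:2]-O)@ey)
E
```

```text
t 10.6 p [ 0.6514 -0.1287  0.2139] F [ 1.62 -0.35 -0.78] op 0.103
toolx [-0.0002  0.     -1.    ] z ang 2.31 q7 0.431
fin top front [ 0.6485 -0.0943  0.242 ] rel TCP [-0.0281  0.0345 -0.0015] stand x of roller_foot -0.1507334771201185
bridge front [ 0.648  -0.0839  0.2001] -0.15022415311086132
TCP stand x -0.1564288428028818
```

The hanger is held again, now tilted parallel to the bar with both rollers down. Its roller_foot is at stand x ≈ -150 mm, within the loading range. Now I'll push it gently downhill.

step_arm --deltas "0.0003 0.0025 0 0;0.0005 0.004 0 0;0.0005 0.004 0 0;0.0005 0.004 0 0;0.0005 0.004 0 0"

```text
clock: 11.1
position: [0.6503, -0.1096, 0.2117]
ee_rot: [-0.032, 1.571, 0.032]
wrist_force: [1.3, 0.9, -3.5]
opening: 0.106
```

```bash
python3 look.py w12
```

```text
t 11.1 p [ 0.6503 -0.1096  0.2117] F [ 1.25  0.86 -3.5 ] op 0.106
toolx [-8.e-04  2.e-04 -1.e+00] z ang 2.33 q7 0.406
[ 0.0230697  -0.27831954  0.02591501]
```

step_arm --deltas "0.001 0.004 0.0003 0;0.0006 0.004 0 0;0.0005 0.004 0 0;0 0 0 0"

```text
clock: 11.55
position: [0.65, -0.0976, 0.2101]
ee_rot: [-0.032, 1.571, 0.032]
wrist_force: [-1.5, 0.1, 0.8]
opening: 0.106
```

```bash
python3 look.py w13
```

```text
t 11.55 p [ 0.65   -0.0976  0.2101] F [-1.45  0.12  0.78] op 0.106
toolx [-9.e-04  3.e-04 -1.e+00] z ang 2.35 q7 0.39
[-0.06379889  0.36769813 -0.06029214]
```

View pics/w13.png

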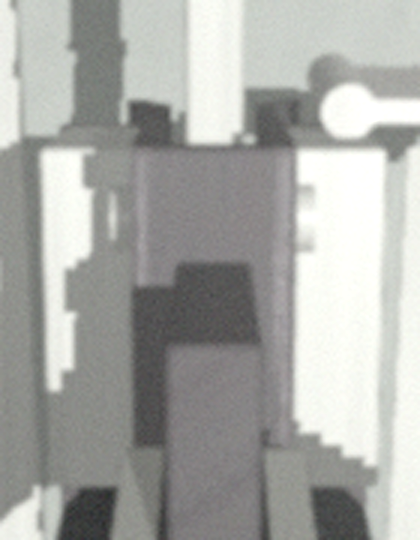

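step_arm --deltas "0.0005 0.004 -0.0001 0;0.0005 0.004 0 0;0.0005 0.004 0 0;0.0005 0.004 0 0"

```text
clock: 12.0
position: [0.6495, -0.0825, 0.2083]
ee_rot: [-0.032, 1.571, 0.031]
wrist_force: [-2.1, -1.4, 3.4]
opening: 0.11
```

step_arm --deltas "0.0005 0.004 0 0;0.0005 0.004 0 0;0.0005 0.004 0 0"

```text
clock: 12.3
position: [0.649, -0.0704, 0.2068]
ee_rot: [-0.032, 1.571, 0.031]
wrist_force: [-3.3, -2.3, 4.8]
opening: 0.102
```

```bash
python3 look.py w14
```

```text
t 12.3 p [ 0.649  -0.0704  0.2068] F [-3.31 -2.31  4.8 ] op 0.102
toolx [-1.e-04 -5.e-04 -1.e+00] z ang 2.29 q7 0.35
[-0.43088197  0.79391721 -0.03605083]
```

View pics/w14.png

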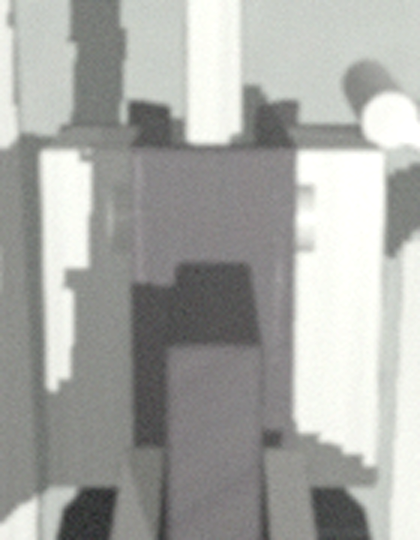

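step_arm --deltas "0.0001 0.004 0 0;0.0002 0.004 0 0;0.0004 0.004 0 0;0.0005 0.004 0 0"

```text
clock: 12.75
position: [0.6483, -0.0533, 0.2047]
ee_rot: [-0.031, 1.571, 0.033]
wrist_force: [-2.3, -0.1, 0.4]
opening: 0.106
```

step_arm --deltas "0.0005 0.004 0 0;0.0005 0.004 0 0;0.0005 0.004 0 0;0.0005 0.004 0 0"

```text
clock: 13.15
position: [0.6477, -0.0379, 0.2029]
ee_rot: [-0.032, 1.571, 0.032]
wrist_force: [-2.3, -0.1, 2.0]
opening: 0.107
```

```bash
python3 look.py w15
```

```text
t 13.15 p [ 0.6477 -0.0379  0.2029] F [-2.29 -0.07  2.  ] op 0.107
toolx [-6.e-04  1.e-04 -1.e+00] z ang 2.31 q7 0.305
[-0.23941231  0.62332961 -0.01516141]
```

View pics/w15.png

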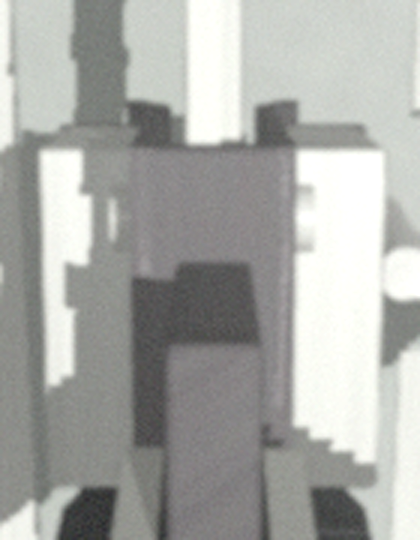

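The gate is riding along the hook, with its tip at the right (400,275). Forces are low, so I'll carry on.

step_arm --deltas "0.0004 0.004 0 0;0.0005 0.004 0 0;0.0005 0.004 0 0;0.0005 0.004 0 0;0.0005 0.004 0 0;0.0005 0.004 0 0"

```text
clock: 13.8
position: [0.6468, -0.014, 0.2001]
ee_rot: [-0.031, 1.571, 0.032]
wrist_force: [-1.7, -1.0, -0.3]
opening: 0.105
```

step_arm --deltas "0.0005 0.004 0 0;0.0005 0.004 0 0;0.0005 0.004 0 0;0.0005 0.004 0 0;0.0005 0.004 0 0"

```text
clock: 14.3
position: [0.6463, 0.0067, 0.1975]
ee_rot: [-0.031, 1.57, 0.033]
wrist_force: [-1.6, 0.3, -1.7]
opening: 0.102
```

step_arm --deltas "0.0005 0.004 0 0;0.0005 0.004 0 0;0.0005 0.004 0 0;0.0005 0.004 0 0"

```text
clock: 14.7
position: [0.6457, 0.022, 0.1957]
ee_rot: [-0.032, 1.57, 0.032]
wrist_force: [-0.8, -0.2, -2.8]
opening: 0.105
```

```bash
python3 look.py w16; python3 - <<'E'
from cell import bot;from h import *
d=bot.get_image("scene")
cv2.imwrite("pics/s16.png",cv2.convertScaleAbs(cv2.resize(d["image"][190:330,260:430],None,fx=4,fy=4,interpolation=cv2.INTER_CUBIC),alpha=1.3))
E
```

```text
t 14.7 p [0.6457 0.022  0.1957] F [-0.81 -0.21 -2.82] op 0.105
toolx [ 5.e-04  1.e-04 -1.e+00] z ang 2.31 q7 0.217
[-0.05882661  0.12917105 -0.02104452]
```

View pics/s16.png

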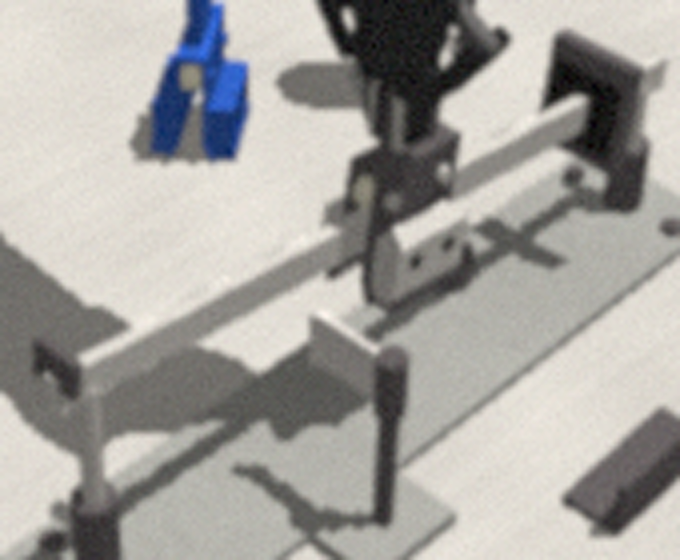

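The gate has sprung shut behind the hanger (scene crop 312-385, same pose as at the start). Roller_foot is at stand x ≈ 0, so I'll go 16 mm further to the let-go point.

step_arm --deltas "0.0006 0.004 0 0;0.0006 0.004 0.0002 0;0.0006 0.004 0 0;0.0006 0.004 0 0;0.0003 0 0 0;0 0 0 0;0 0 0 0"

```text
clock: 15.5
position: [0.6451, 0.0377, 0.1937]
ee_rot: [-0.031, 1.57, 0.032]
wrist_force: [-2.3, 0.1, 3.6]
opening: 0.104
```

```bash
python3 look.py w17; python3 - <<'E'
from cell import bot;from h import *
np.set_printoptions(precision=4,suppress=True)
s,R,p=st(bot);ey=np.array([-.0403,.9992]);O=np.array([.6451,.0276]);print("roller_foot stand x",(p[:2]-O)@ey+.006)
d=bot.get_image("top")
cv2.imwrite("pics/t17.png",cv2.convertScaleAbs(cv2.resize(d["image"][140:245,170:435],None,fx=3,fy=3,interpolation=cv2.INTER_CUBIC),alpha=1.5))
E
```

```text
t 15.5 p [0.6451 0.0377 0.1937] F [-2.34  0.09  3.62] op 0.104
toolx [ 5.e-04  4.e-04 -1.e+00] z ang 2.31 q7 0.195
[0.25013947 0.56443416 0.04719771]
t 15.55 p [0.6451 0.0376 0.1937] F [-3.08  1.63  2.39] op 0.107
toolx [ 0.0006  0.0003 -1.    ] z ang 2.3 q7 0.195
roller_foot stand x 0.01598275266574799
```

View pics/w17.png

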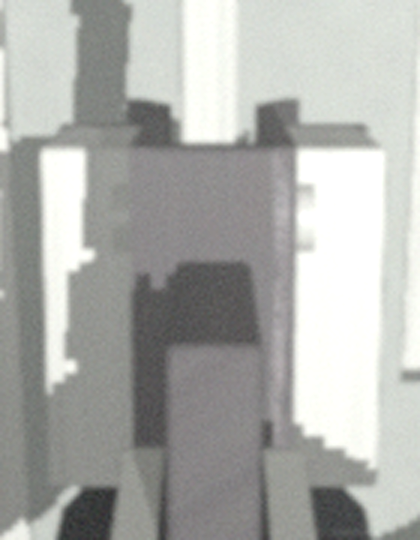

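View pics/t17.png

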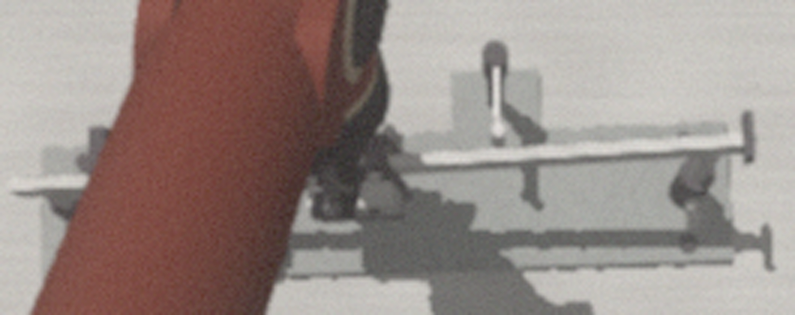

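The top view shows the gate shut exactly as at the start (crop 495, 65-140), with roller_foot at +16 mm. I'll relieve the small side and press forces, then let go.

step_arm --deltas "-0.0008 0 -0.0004 0;0 0 0 0;0 0 0 0"

```text
clock: 15.9
position: [0.645, 0.0372, 0.1938]
ee_rot: [-0.032, 1.57, 0.031]
wrist_force: [-0.1, 0.6, 0.7]
opening: 0.105
```

step_arm --deltas "0 0 0 0;0 0 0 0;0 0 0 0;0 0 0 0;0 0 0 0;0 0 0 0;0 0 0 0;0 0 0 0;0 0 0 0;0 0 0 0" --grip 0.6

```text
clock: 16.9
position: [0.6446, 0.0376, 0.1939]
ee_rot: [-0.032, 1.571, 0.032]
wrist_force: [0.1, 0.0, 0.1]
opening: 0.799
```

```bash
python3 - <<'E'
from cell import bot;from h import *
st(bot)
d=bot.get_image("scene")
cv2.imwrite("pics/s18.png",cv2.convertScaleAbs(cv2.resize(d["image"][170:330,260:450],None,fx=4,fy=4,interpolation=cv2.INTER_CUBIC),alpha=1.3))
d=bot.get_image("wrist")
cv2.imwrite("pics/w18.png",d["image"])
E
```

```text
t 16.9 p [0.6446 0.0376 0.1939] F [0.11 0.04 0.08] op 0.799
toolx [-1.e-04 -1.e-04 -1.e+00] z ang 2.3 q7 0.194
```

View pics/s18.png

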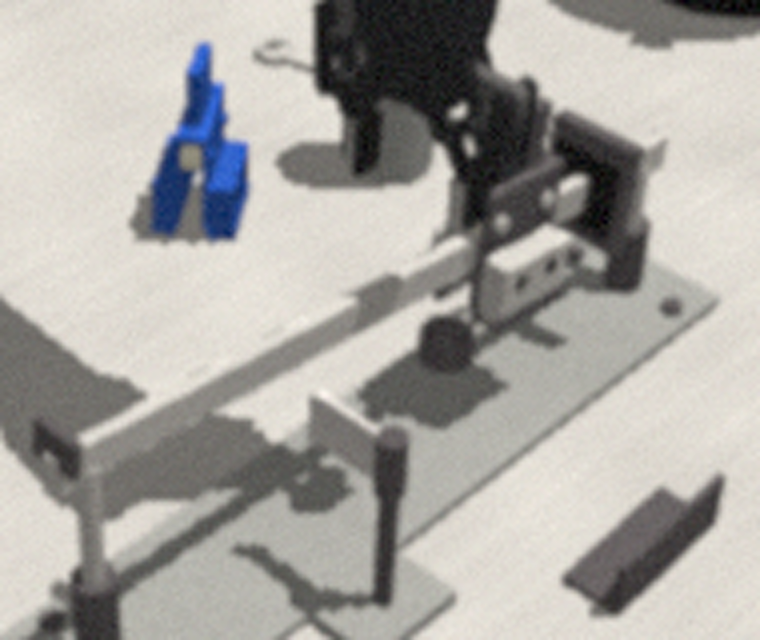

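View pics/w18.png

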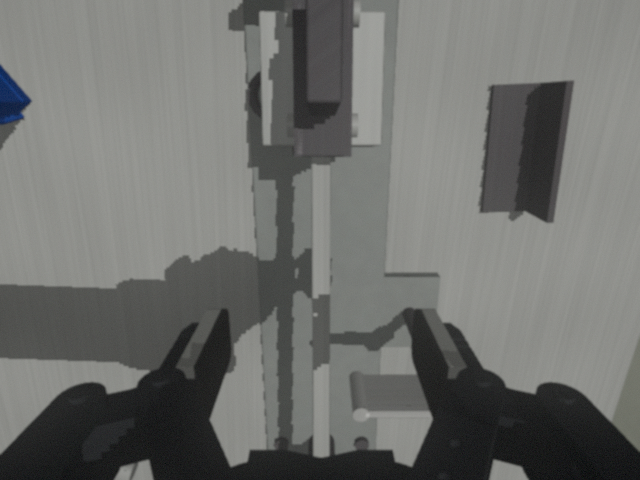

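It's rolling freely towards the stop, already well clear of the fingers. I'll wait for it, then back away upward.

step_arm --deltas "0 0 0 0;0 0 0 0;0 0 0 0;0 0 0 0;0 0 0 0;0 0 0 0;0 0 0 0;0 0 0 0;0 0 0 0;0 0 0 0"

```text
clock: 18.0
position: [0.6446, 0.0376, 0.1939]
ee_rot: [-0.032, 1.571, 0.032]
wrist_force: [0.3, -0.2, -0.5]
opening: 0.799
```

step_arm --deltas "-0.01 0 0 0;-0.02 -0.01 0 0;-0.03 -0.02 0 0;-0.03 -0.03 0 0;-0.03 -0.03 0 0;-0.02 -0.03 0 0;0 -0.03 0 0;0 -0.02 0 0;0 0 0 0;0 0 0 0"

```text
clock: 19.0
position: [0.6515, -0.1315, 0.3342]
ee_rot: [-0.031, 1.57, 0.033]
wrist_force: [-0.3, 1.1, 0.1]
opening: 0.798
```

```bash
python3 - <<'E'
from cell import bot;from h import *
import pickle
st(bot)
d={n:bot.get_image(n) for n in("scene","top","wrist")};pickle.dump(d,open("d19.pkl","wb"))
cv2.imwrite("pics/s19.png",cv2.convertScaleAbs(cv2.resize(d["scene"]["image"][170:330,260:450],None,fx=4,fy=4,interpolation=cv2.INTER_CUBIC),alpha=1.3))
cv2.imwrite("pics/w19.png",d["wrist"]["image"]);cv2.imwrite("pics/t19.png",d["top"]["image"])
E
```

```text
t 19.0 p [ 0.6515 -0.1315  0.3342] F [-0.3   1.11  0.11] op 0.798
toolx [ 4.0e-04  1.3e-03 -1.0e+00] z ang 2.3 q7 0.401
```

View pics/s19.png

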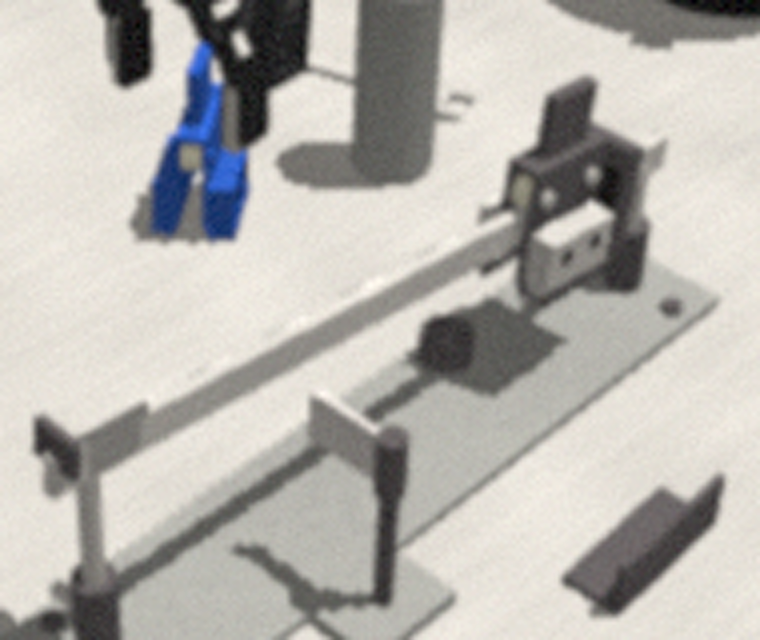

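View pics/w19.png

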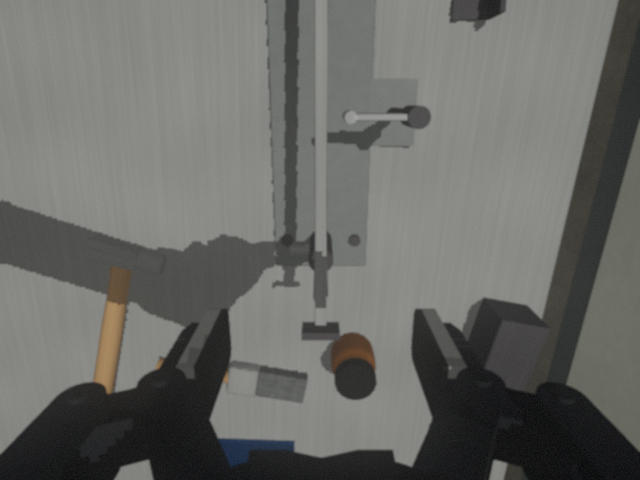

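View pics/t19.png

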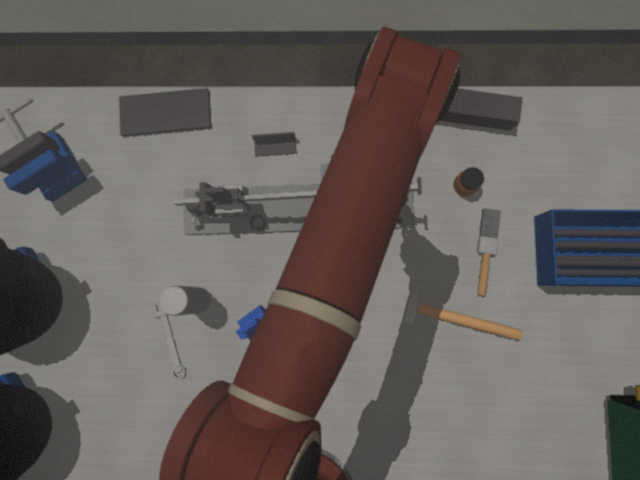

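The hanger stands against the stop (scene crop 515-625, 80-300), the gate is shut, and the tube ring, can, jar and other items are in place. As a check I'll compute its position and confirm it's at rest.

```bash
python3 - <<'E'
from cell import bot;from h import *
import pickle
np.set_printoptions(precision=4,suppress=True)
d=pickle.load(open("d19.pkl","rb"));s=d["scene"]
ey=np.array([-.0403,.9992]);O=np.array([.6451,.0276])
q=onz(s,260+572/4,170+88/4,.137+.0745);x=(q[:2]-O)@ey
print(q,"fin top x",x,"origin x",x-.13*.12)
n=bot.get_image("scene")["image"];print("diff",cv2.absdiff(n,s["image"])[190:250,370:430].max(),cv2.absdiff(n,s["image"])[190:250,370:430].mean())
d0=pickle.load(open("d0.pkl","rb"))
df=cv2.absdiff(d0["top"]["image"],d["top"]["image"]).max(2)
for nm,(x0,y0,x1,y1) in dict(can=(155,285,190,315),brush=(475,205,505,300),jar=(450,165,488,198),angle=(250,128,300,158),wrench=(155,310,190,380),blue=(235,305,250,340),ring=(248,212,268,232),hammer=(455,305,525,342)).items(): print(nm,df[y0:y1,x0:x1].mean().round(1))
E
```

```text
[0.6447 0.1699 0.2115] fin top x 0.14223515113521118 origin x 0.12663515113521118
diff 20 2.383703703703704
can 24.7
brush 22.9
jar 16.6
angle 17.3
wrench 24.3
blue 23.0
ring 13.0
hammer 25.2
```

```bash
python3 - <<'E'
from h import *
import pickle
d=pickle.load(open("d19.pkl","rb"));d0=pickle.load(open("d0.pkl","rb"))
a,b=d["scene"]["image"],d["top"]["image"]
A=cv2.resize(a[180:255,380:430],None,fx=8,fy=8,interpolation=cv2.INTER_CUBIC);B=cv2.resize(b[170:245,170:270],None,fx=4,fy=4,interpolation=cv2.INTER_CUBIC)
B=cv2.copyMakeBorder(B,0,A.shape[0]-B.shape[0],0,0,cv2.BORDER_CONSTANT)
cv2.imwrite("pics/f.png",cv2.convertScaleAbs(np.hstack([A,B]),alpha=1.5))
g0=d0["top"]["image"].mean(2);g1=b.mean(2);print(g0.mean(),g1.mean())
k=np.median(g1)/np.median(g0)
for nm,(x0,y0,x1,y1) in dict(can=(155,285,190,315),brush=(475,205,505,300),jar=(450,165,488,198),angle=(250,128,300,158),wrench=(155,310,190,380),ring=(248,212,268,232),hammer=(455,305,525,342)).items():
    p=g0[y0:y1,x0:x1].astype(np.float32);q=g1[y0:y1,x0:x1].astype(np.float32);print(nm,cv2.phaseCorrelate(p-p.mean(),q-q.mean()))
E
```

```text
88.44248372395833 97.97646809895834
can ((0.10968773583064362, 0.08300842101359329), 0.941038081822572)
brush ((-0.02137749433455305, -0.0014685374335101642), 0.8796368738015493)
jar ((0.0484520114304452, -0.050283942387221), 0.9664237207836575)
angle ((0.08589214034776305, 0.046872043304048816), 0.9205886526107788)
wrench ((-0.02335781933263803, -0.00679667088404301), 0.9969337015976141)
ring ((-0.11430474165174687, -0.23894934588265393), 0.5806316643953323)
hammer ((0.13951629701625023, 0.21832806861236165), 0.9618987884786394)
```

View pics/f.png

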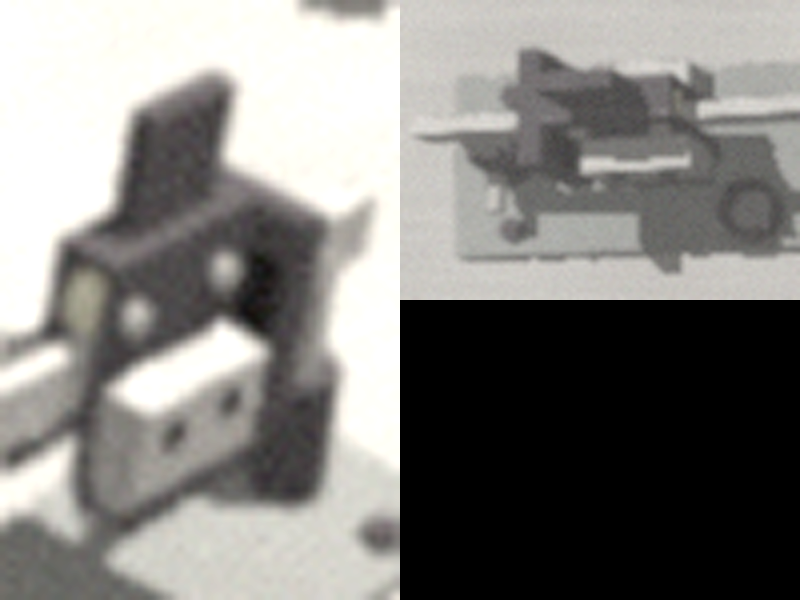

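The hanger sits on the bar with its cheeks against the stop, at rest. The bystanders haven't shifted (under 0.3 px), the gate is shut, and the arm is clear.

```bash
python3 -c "
from cell import bot
print(bot.read_state()['clock']);print(bot.hand_in())"
```

```text
19.2
the job is handed in; nothing more can be done
None
```

I set the dark hanger on the upper end of the bar, pushed it through the gate and let it go. It rolled by itself to the stop, and I handed the job in at 19.2 s.

- **Setting on:** I lowered it until I felt the bar take it. Contact came with the TCP at z ≈ 0.215, which puts the bar roughly 22 mm above its lowest setting. Contact load on the bar peaked at about 12 N during the first lowering, when the bar was about 1.2 mm off centre. I then raised it, centred it and lowered it again.
- **Grip eased:** In the grip it first rested on one roller only. I eased the jaws for about 0.3 s so both rollers settled. In that time it rolled about 6 mm downhill, still inside the loading range, and I closed on it again. So it was not held continuously at that one point.
- **Gate and release:** The wrist force stayed at or below about 6 N while pushing through the gate. The gate was seen shut behind the hanger before I let go, with the rollers at stand x ≈ +16 mm. I did not touch it after that.

**Last checks:**
- **Hanger:** astride the bar, against the stop and at rest in the pictures. The scene camera put its origin at x ≈ 127 mm against the 132 mm expected. That 5 mm is similar to the disagreement I saw between the cameras earlier, and the close crop shows no gap.
- **Other things:** the can, brush, jar, angle iron, wrench, ring and hammer show no measurable shift (under 0.3 px; the ring match was weak because of shadow). I only judged the blue look-alike by eye, and it looks unmoved.

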